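# Make up the die holder of an embossing press

## Robot

A 6-joint arm with a two-finger parallel gripper is mounted at the origin on the work surface. World frame = base frame: x ahead of the robot, y to its left, z up, the work surface at z = 0. Lengths are in m, angles in rad, forces in N, time in s.
With the tool pointing down it reaches from about 0.3 to 0.875 m from the base axis. Payload 6.4 kg.
Tool frame: the origin (TCP) lies midway between the tips of the shut fingers; the grasp point (between the pads) lies 19 mm behind it (ctrl.hold_point_z is the distance from the TCP to the grasp point, in m); z points along the fingers, y is the line along which they close (so a half turn about z gives the same grasp; the last joint's range is limited). The gripper opens to 88 mm and grips with 3 to 60 N. Pads are 18 mm wide; open, the fingers measure 123 mm over their backs; the gripper's body (75 mm by 187 mm) begins 45 mm behind the grasp point.
Start: joints at [1.143, 0.181, 1.607, -0, 1.354, -0.206], TCP at [0.126, 0.561, 0.218] pointing down, gripper open.
Joint ranges: [-2.99, 2.99], [-0.89, 2.07], [0.3, 2.58], [-1.14, 4.28], [0, 2.63], [-3.12, 3.12]. Speed limits (rad/s): [2.57, 2.57, 3.01, 3.14, 3.14, 3.14].

## Interface

Orientations are given as a unit quaternion [w, x, y, z].
In Python, from workcell import status, grab_frame, ctrl gives the robot as it stands. The module is installed in compiled form; this text tells all that it offers.
- The arm moves only by the tool jog_arm, never from a script. Its argument "motion" is a list that holds one entry, the list of rows, each a list of 7 numbers: the turn, a rotation vector about the tool's x, y, z in rad, then the shift along the tool's x, y, z in m, then the opening, from 0 (shut) to 1 (fully open). In form: [[[rx, ry, rz, x, y, z, grip], ...]]. A call has 1 to 10 rows; each row shifts and turns the commanded pose from where the row before left it, along the tool's axes as they then stand; what a row does not reach is not made up. A row lasts 1/8 s, in which the tool goes at most 62.5 mm and 10.7 degrees, less where a joint would pass 70% of its speed; a pose out of reach is approached as far as the arm can. A call is refused whole if a number of a shift passes 0.0625 or a number of a turn 0.188, either way. A call with a gripper value outside its range is refused whole. The fingers move at their own pace and stop on an object; "grip_force" is the grip in N (left out, the last holds). Time passes only in rows, so rows that do not move let the fingers close. It gives the time, the measured TCP pose, the force, the opening and the grip force at its end, in the units of the state.
- status.state(): the state, without advancing time (a new reading comes with each control period).
- grab_frame(name): name is "scene" or "top"; returns a dict with "frame" (480x640x3 uint8, red, green, blue), "K" (3x3 intrinsics, pixels), "eye" and "orientation" of the camera in the world. Camera axes: x right, y down, z forward; pixel columns grow to the right and rows downward; lengths in m; the calibration is good to about 2 mm. A picture is of the moment at which its call begins. There is no depth.
- ctrl.close_job(): hands the job in; it is judged then, once.
The state is a dict: "time": time; "joint_positions": joint angles; "qvel": joint speeds; "joint_efforts": joint torques, N m; "tcp_pos": TCP position; "tool_rot": TCP orientation; "ft_force": force on the tool from outside, world axes, zero at the start; "ft_torque": the same for the moment, N m; "grip_width": opening from 0.0 (shut) to 1.0 (fully open); "gripper_force": force on a finger pad.
Only numpy, scipy, OpenCV 4.12 (cv2) and the standard library are available. Lean on these libraries where they do the work, as an engineer would, in place of code of your own. Each camera call takes 0.05 s, during which the arm holds its last target. There are 200 camera calls.

## Task

Make up the embossing press for the next run of straps: stand every brass-faced die that is out on the bench in the drawn-out die holder, side by side across the channel and fully down, then try the wooden spacers by feel until you find the one that fills the remaining gap - it must go fully down and push the sprung end jaw back a little, so that the row is held without play. Leave the other spacers standing upright on their leather pad, and turn the clicking impression collar beside the holder until its white index rib clicks in opposite the black pointer on the bed. Do not disturb the spool, the mallet, the mug or the glue jar.

Things in the scene. Friction and masses are not known exactly. Their poses are not given: they have to be found in the camera images.
- press: Green embossing press, fixed. Its steel bed plate (116 mm wide, 14 mm thick) is drawn out to the robot's right and carries the die holder and the collar. Origin: bench level under the middle of the channel; x across the channel (away from the robot), y along it towards the press frame, z up. Frame and head (350 mm high, lever 470 mm) begin 290 mm along +y.
- channel (a point): Middle of the channel floor, 14 mm above the bench, axes as the press. Channel 63 mm wide between two cheeks (12 mm high above the floor, 83 mm over their outsides). At the -y end, 65 mm from here, the fixed steel fence (50 mm wide, 34 mm above the floor, 12 mm thick); at the +y end, 63 mm from here, the sprung jaw.
- jaw_face (a point): Top edge, mid-width, of the sprung jaw's face that looks into the channel; 48 mm above the bench, 63 mm along +y from channel when the jaw is out. The jaw is 50 mm wide, 34 mm high and 14 mm thick; 3.5 mm of travel behind it, then the spring block.
- jaw (a joint): How far the sprung jaw is pressed back along +y (m): 0 out, 0.0035 hard stop; spring 4 N at the start, 7 N at the stop. Dies plus the right spacer press it back about 1.8 mm; the next thinner spacer leaves 2 mm of play and the jaw at 0; with the next thicker one the jaw meets its stop and the spacer jams before it is down.
- collar (a joint): Angle of the impression collar about the vertical (rad), counter-clockwise from above positive; 0 when its index rib points at the stop mark. It clicks into a detent every 0.524 rad (about 0.1 N m to leave one) and stays; travel -1.75 to 0.9. Dark knurled ring 60 mm in diameter, 32 to 60 mm above the bench, axis 159 mm along -y from channel, round the barrel (see barrel_top).
- barrel_top (a point): Top centre, on the collar's axis, of the fixed steel barrel inside the collar: 38 mm in diameter, 68 mm above the bench, with click ticks and a long line towards the mark. Below the collar its foot is 52 mm in diameter.
- collar_index (a point): White index rib on the collar's top face, 24.5 mm from its axis, 62 mm above the bench; it turns with the collar.
- stop_mark (a point): Stop mark: black pointer, 18 by 6 mm, fixed on the bed plate beside the collar, 43 mm from the collar's axis along the press's +x, its top 20 mm above the bench.
- pad: Brown leather pad, fixed on the bench, 215 mm (x) by 300 mm (y), 3 mm thick, on which the spacers stand 104 mm (x) and 85 mm (y) apart. Origin: centre of its underside.
- die_a: Embossing die, may be absent: aluminium block on a heavy steel sole (centre of mass about 10 mm up) with a brass relief plate on top, 60 mm long (x), 44 mm high, and either 24 or 28 mm thick (y; they look alike). Stands on the bench. The foot tapers 3.4 mm a side in thickness over the lowest 8 mm. 100 to 220 g. Origin: centre of its underside.
- die_b: Embossing die, may be absent: aluminium block on a heavy steel sole (centre of mass about 10 mm up) with a brass relief plate on top, 60 mm long (x), 44 mm high, and either 24 or 28 mm thick (y; they look alike). Stands on the bench. The foot tapers 3.4 mm a side in thickness over the lowest 8 mm. 100 to 220 g. Origin: centre of its underside.
- die_c: Embossing die, may be absent: aluminium block on a heavy steel sole (centre of mass about 10 mm up) with a brass relief plate on top, 60 mm long (x), 44 mm high, and either 24 or 28 mm thick (y; they look alike). Stands on the bench. The foot tapers 3.4 mm a side in thickness over the lowest 8 mm. 100 to 220 g. Origin: centre of its underside.
- die_d: Embossing die, may be absent: aluminium block on a heavy steel sole (centre of mass about 10 mm up) with a brass relief plate on top, 60 mm long (x), 44 mm high, and either 24 or 28 mm thick (y; they look alike). Stands on the bench. The foot tapers 3.4 mm a side in thickness over the lowest 8 mm. 100 to 220 g. Origin: centre of its underside.
- die_e: Embossing die, may be absent: aluminium block on a heavy steel sole (centre of mass about 10 mm up) with a brass relief plate on top, 60 mm long (x), 44 mm high, and either 24 or 28 mm thick (y; they look alike). Stands on the bench. The foot tapers 3.4 mm a side in thickness over the lowest 8 mm. 100 to 220 g. Origin: centre of its underside.
- spacer_p: Plain hardwood spacer block without brass: 60 mm long (x), 44 mm high. The six are 26, 30, 34, 50, 54 and 58 mm thick (y); which is which must be felt or measured. Foot tapered as on the dies. 80 to 210 g. Stands on the pad. Origin: centre of its underside.
- spacer_q: Plain hardwood spacer block without brass: 60 mm long (x), 44 mm high. The six are 26, 30, 34, 50, 54 and 58 mm thick (y); which is which must be felt or measured. Foot tapered as on the dies. 80 to 210 g. Stands on the pad. Origin: centre of its underside.
- spacer_r: Plain hardwood spacer block without brass: 60 mm long (x), 44 mm high. The six are 26, 30, 34, 50, 54 and 58 mm thick (y); which is which must be felt or measured. Foot tapered as on the dies. 80 to 210 g. Stands on the pad. Origin: centre of its underside.
- spacer_s: Plain hardwood spacer block without brass: 60 mm long (x), 44 mm high. The six are 26, 30, 34, 50, 54 and 58 mm thick (y); which is which must be felt or measured. Foot tapered as on the dies. 80 to 210 g. Stands on the pad. Origin: centre of its underside.
- spacer_t: Plain hardwood spacer block without brass: 60 mm long (x), 44 mm high. The six are 26, 30, 34, 50, 54 and 58 mm thick (y); which is which must be felt or measured. Foot tapered as on the dies. 80 to 210 g. Stands on the pad. Origin: centre of its underside.
- spacer_u: Plain hardwood spacer block without brass: 60 mm long (x), 44 mm high. The six are 26, 30, 34, 50, 54 and 58 mm thick (y); which is which must be felt or measured. Foot tapered as on the dies. 80 to 210 g. Stands on the pad. Origin: centre of its underside.
- spool: Bystander: thread spool standing on the bench, 40 mm in diameter, 44 mm high. Origin: centre of its underside.
- mallet: Bystander: mallet lying on the bench, dark wooden head 80 by 50 by 50 mm, handle 150 mm. Origin: centre of the head's underside; handle along its -x.
- mug: Bystander: white mug, 80 mm in diameter, 95 mm high. Origin: centre of its underside.
- glue_jar: Bystander: amber glue jar with black lid, 72 mm in diameter, 85 mm high. Origin: centre of its underside.
There are look-alikes about, which are no part of the job. Leave any pink or turquoise look-alike of the die_a alone.

How it is judged:
At the end, for the whole second after the job is handed in: All dies present and one spacer in the channel: down within 2 mm, centred within 4 mm, upright and square within 0.06 rad, at rest; jaw pressed back 0.8 to 3.0 mm; the other spacers upright on the pad (origin over it, within 3 mm of its top); collar within 0.13 rad of the mark (z of die_a in the frame of channel between -0.003 and 0.002 m and x of die_a in the frame of channel between -0.004 and 0.004 m and y of die_a in the frame of channel between -0.066 and 0.066 m and angle between each of die_a, die_b, die_c, die_d, die_e's own z axis and vertical below 0.06 rad and angle between the x axis of each of die_a, die_b, die_c, die_d, die_e and the x axis of channel, either way round below 0.06 rad and linear speed of each of die_a, die_b, die_c, die_d, die_e below 0.02 m/s and z of die_b in the frame of channel between -0.003 and 0.002 m and x of die_b in the frame of channel between -0.004 and 0.004 m and y of die_b in the frame of channel between -0.066 and 0.066 m and z of die_c in the frame of channel between -0.003 and 0.002 m and x of die_c in the frame of channel between -0.004 and 0.004 m and y of die_c in the frame of channel between -0.066 and 0.066 m and z of die_d in the frame of channel between -0.003 and 0.002 m and x of die_d in the frame of channel between -0.004 and 0.004 m and y of die_d in the frame of channel between -0.066 and 0.066 m and z of die_e in the frame of channel between -0.003 and 0.002 m and x of die_e in the frame of channel between -0.004 and 0.004 m and y of die_e in the frame of channel between -0.066 and 0.066 m and ((z of spacer_p in the frame of channel between -0.003 and 0.002 m and x of spacer_p in the frame of channel between -0.004 and 0.004 m and y of spacer_p in the frame of channel between -0.066 and 0.066 m and angle between spacer_p's own z axis and vertical below 0.06 rad and angle between the x axis of spacer_p and the x axis of channel, either way round below 0.06 rad and linear speed of spacer_p below 0.02 m/s) or (z of spacer_q in the frame of channel between -0.003 and 0.002 m and x of spacer_q in the frame of channel between -0.004 and 0.004 m and y of spacer_q in the frame of channel between -0.066 and 0.066 m and angle between spacer_q's own z axis and vertical below 0.06 rad and angle between the x axis of spacer_q and the x axis of channel, either way round below 0.06 rad and linear speed of spacer_q below 0.02 m/s) or (z of spacer_r in the frame of channel between -0.003 and 0.002 m and x of spacer_r in the frame of channel between -0.004 and 0.004 m and y of spacer_r in the frame of channel between -0.066 and 0.066 m and angle between spacer_r's own z axis and vertical below 0.06 rad and angle between the x axis of spacer_r and the x axis of channel, either way round below 0.06 rad and linear speed of spacer_r below 0.02 m/s) or (z of spacer_s in the frame of channel between -0.003 and 0.002 m and x of spacer_s in the frame of channel between -0.004 and 0.004 m and y of spacer_s in the frame of channel between -0.066 and 0.066 m and angle between spacer_s's own z axis and vertical below 0.06 rad and angle between the x axis of spacer_s and the x axis of channel, either way round below 0.06 rad and linear speed of spacer_s below 0.02 m/s) or (z of spacer_t in the frame of channel between -0.003 and 0.002 m and x of spacer_t in the frame of channel between -0.004 and 0.004 m and y of spacer_t in the frame of channel between -0.066 and 0.066 m and angle between spacer_t's own z axis and vertical below 0.06 rad and angle between the x axis of spacer_t and the x axis of channel, either way round below 0.06 rad and linear speed of spacer_t below 0.02 m/s) or (z of spacer_u in the frame of channel between -0.003 and 0.002 m and x of spacer_u in the frame of channel between -0.004 and 0.004 m and y of spacer_u in the frame of channel between -0.066 and 0.066 m and angle between spacer_u's own z axis and vertical below 0.06 rad and angle between the x axis of spacer_u and the x axis of channel, either way round below 0.06 rad and linear speed of spacer_u below 0.02 m/s)) and ((z of spacer_p in the frame of channel between -0.003 and 0.002 m and x of spacer_p in the frame of channel between -0.004 and 0.004 m and y of spacer_p in the frame of channel between -0.066 and 0.066 m and angle between spacer_p's own z axis and vertical below 0.06 rad and angle between the x axis of spacer_p and the x axis of channel, either way round below 0.06 rad and linear speed of spacer_p below 0.02 m/s) or (x of spacer_p in the frame of pad between -0.1075 and 0.1075 m and y of spacer_p in the frame of pad between -0.15 and 0.15 m and z of spacer_p in the frame of pad below 0.006 m and angle between spacer_p's own z axis and vertical below 0.08 rad and linear speed of spacer_p below 0.02 m/s)) and ((z of spacer_q in the frame of channel between -0.003 and 0.002 m and x of spacer_q in the frame of channel between -0.004 and 0.004 m and y of spacer_q in the frame of channel between -0.066 and 0.066 m and angle between spacer_q's own z axis and vertical below 0.06 rad and angle between the x axis of spacer_q and the x axis of channel, either way round below 0.06 rad and linear speed of spacer_q below 0.02 m/s) or (x of spacer_q in the frame of pad between -0.1075 and 0.1075 m and y of spacer_q in the frame of pad between -0.15 and 0.15 m and z of spacer_q in the frame of pad below 0.006 m and angle between spacer_q's own z axis and vertical below 0.08 rad and linear speed of spacer_q below 0.02 m/s)) and ((z of spacer_r in the frame of channel between -0.003 and 0.002 m and x of spacer_r in the frame of channel between -0.004 and 0.004 m and y of spacer_r in the frame of channel between -0.066 and 0.066 m and angle between spacer_r's own z axis and vertical below 0.06 rad and angle between the x axis of spacer_r and the x axis of channel, either way round below 0.06 rad and linear speed of spacer_r below 0.02 m/s) or (x of spacer_r in the frame of pad between -0.1075 and 0.1075 m and y of spacer_r in the frame of pad between -0.15 and 0.15 m and z of spacer_r in the frame of pad below 0.006 m and angle between spacer_r's own z axis and vertical below 0.08 rad and linear speed of spacer_r below 0.02 m/s)) and ((z of spacer_s in the frame of channel between -0.003 and 0.002 m and x of spacer_s in the frame of channel between -0.004 and 0.004 m and y of spacer_s in the frame of channel between -0.066 and 0.066 m and angle between spacer_s's own z axis and vertical below 0.06 rad and angle between the x axis of spacer_s and the x axis of channel, either way round below 0.06 rad and linear speed of spacer_s below 0.02 m/s) or (x of spacer_s in the frame of pad between -0.1075 and 0.1075 m and y of spacer_s in the frame of pad between -0.15 and 0.15 m and z of spacer_s in the frame of pad below 0.006 m and angle between spacer_s's own z axis and vertical below 0.08 rad and linear speed of spacer_s below 0.02 m/s)) and ((z of spacer_t in the frame of channel between -0.003 and 0.002 m and x of spacer_t in the frame of channel between -0.004 and 0.004 m and y of spacer_t in the frame of channel between -0.066 and 0.066 m and angle between spacer_t's own z axis and vertical below 0.06 rad and angle between the x axis of spacer_t and the x axis of channel, either way round below 0.06 rad and linear speed of spacer_t below 0.02 m/s) or (x of spacer_t in the frame of pad between -0.1075 and 0.1075 m and y of spacer_t in the frame of pad between -0.15 and 0.15 m and z of spacer_t in the frame of pad below 0.006 m and angle between spacer_t's own z axis and vertical below 0.08 rad and linear speed of spacer_t below 0.02 m/s)) and ((z of spacer_u in the frame of channel between -0.003 and 0.002 m and x of spacer_u in the frame of channel between -0.004 and 0.004 m and y of spacer_u in the frame of channel between -0.066 and 0.066 m and angle between spacer_u's own z axis and vertical below 0.06 rad and angle between the x axis of spacer_u and the x axis of channel, either way round below 0.06 rad and linear speed of spacer_u below 0.02 m/s) or (x of spacer_u in the frame of pad between -0.1075 and 0.1075 m and y of spacer_u in the frame of pad between -0.15 and 0.15 m and z of spacer_u in the frame of pad below 0.006 m and angle between spacer_u's own z axis and vertical below 0.08 rad and linear speed of spacer_u below 0.02 m/s)) and value of joint jaw between 0.0008 and 0.003 m and value of joint collar between -0.13 and 0.13 rad and velocity of joint collar below 0.05 rad/s); the robot touches nothing.
It fails at once if a bystander (spool, mallet, mug, glue jar) is pushed more than 30 mm or knocked over (distance of any of spool, mallet, mug, glue_jar from where it was at the start of the episode above 0.03 m or angle between any of spool, mallet, mug, glue_jar's own z axis and vertical above 0.5 rad).
Of die_a, die_b, die_c, die_d, die_e only 3 to 4 are there at a start; the rules pass over those that are not, and their reading is None.
At some moment in a run one of die_a, die_b, die_c, die_d, die_e may be knocked a few centimetres aside while the robot is not near it.
It also fails if it takes over 210 s, if anything falls off the work surface, if the arm or the gripper's body presses on something with over 40 N, if the wrist force passes 120 N, or if a joint passes its speed limit or range.

## Working session

There is one attempt and no reset: what is moved stays moved. The work goes in short steps, Python scripts to look and compute and a tool call to move; the robot and the scene stay as the last step left them, time stands still between calls to the robot, and variables do not carry over. Pictures are saved under pics/ and viewed, at most 14 in all, crops included, and the job is handed in when it is done.

Besides the shell and the picture viewer there is one more tool, called after "Request:" as name(argument=value, ...) on one line, values as JSON. jog_arm: Moves the arm, as the interface text tells. Its arguments: {"type":"object","properties":{"motion":{"type":"array"},"grip_force":{"type":"number"}},"required":["motion"]}

```bash
mkdir -p pics; python3 - <<'E'
from workcell import status, grab_frame, ctrl
import cv2, numpy as np
for n in ("scene","top"):
    f=grab_frame(n); cv2.imwrite(f"pics/{n}0.png",f["frame"][:,:,::-1]); print(n,f["K"],f["eye"],f["orientation"])
    np.save(f"pics/{n}0.npy",f["frame"])
print(status.state(),ctrl.hold_point_z)
E
```

```text
scene [[615.98531153   0.         323.1866578 ]
 [  0.         615.98531153 239.78527182]
 [  0.           0.           1.        ]] [ 1.26365323 -0.65213695  1.17014438] [-0.32086877  0.86632328  0.35787111 -0.13585094]
top [[506.05779559   0.         310.80922176]
 [  0.         506.05779559 246.09724939]
 [  0.           0.           1.        ]] [0.35895607 0.03544012 1.15425283] [ 0.06578222 -0.67025495  0.73534502 -0.07548977]
{'time': 0.1, 'joint_positions': array([ 1.14265826e+00,  1.81449159e-01,  1.60789114e+00, -1.83577442e-05,
        1.35381393e+00, -2.06305900e-01]), 'qvel': array([ 0.00130284,  0.00085737, -0.00326481, -0.00044978,  0.00195323,
        0.00078141]), 'joint_efforts': array([ 7.84650638e-04, -4.34816229e+01, -3.42693150e+01,  7.03614880e-02,
        3.40842549e-02, -9.71858007e-07]), 'tcp_pos': array([0.12628477, 0.56043575, 0.21711831]), 'tool_rot': array([-2.35034380e-04,  1.10686794e-01,  9.93855032e-01, -7.44624777e-04]), 'ft_force': array([-0.42937455, -0.74882963,  0.30752434]), 'ft_torque': array([ 0.00406234, -0.04817819, -0.02526498]), 'gripper_force': 0.0, 'grip_width': 1.0002448239627975} 0.0187
```

View pics/top0.png

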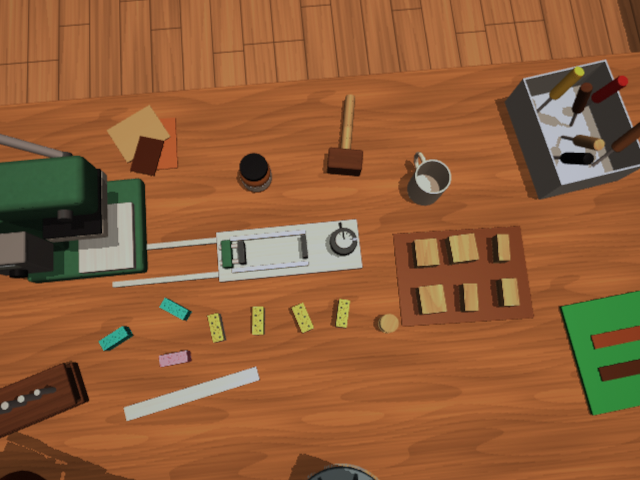

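View pics/scene0.png

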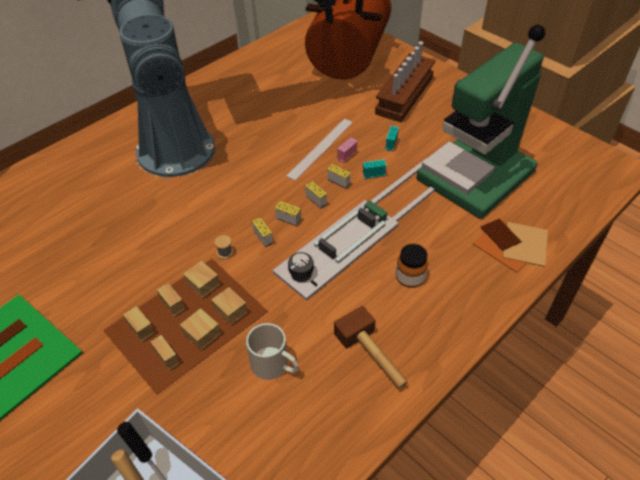

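The top view shows four yellow dies, at about (216,327), (258,320), (303,318) and (343,312). The holder channel is at about (272,249), the collar at (342,241), and the six spacers are on the pad around (462,270). Pink and turquoise look-alikes lie at the left. The mug, mallet, jar and spool are at (428,180), (345,160), (255,172) and (388,323). Next I'll measure these.

```bash
cat > h.py <<'E'
import numpy as np, cv2
from scipy.spatial.transform import Rotation as Ro
from workcell import status, grab_frame, ctrl
def grab(n, name=None):
    f=grab_frame(n)
    if name: cv2.imwrite(f"pics/{name}.png",f["frame"][:,:,::-1])
    return f
def R(q): return Ro.from_quat([q[1],q[2],q[3],q[0]]).as_matrix()
def ray(f,uv):
    uv=np.atleast_2d(uv).astype(float)
    d=np.c_[uv,np.ones(len(uv))]@np.linalg.inv(f["K"]).T@R(f["orientation"]).T
    return np.array(f["eye"]),d
def plane(f,uv,z):
    e,d=ray(f,uv); return e+d*((z-e[2])/d[:,2])[:,None]
def proj(f,p):
    p=np.atleast_2d(p); c=(p-f["eye"])@R(f["orientation"]); c=c@f["K"].T; return c[:,:2]/c[:,2:]
def mask(f,lo,hi):
    return cv2.inRange(cv2.cvtColor(f["frame"],cv2.COLOR_RGB2HSV),np.array(lo),np.array(hi))
def blobs(f,m,z,amin=60,amax=5000):
    out=[]
    for c in cv2.findContours(m,cv2.RETR_EXTERNAL,cv2.CHAIN_APPROX_NONE)[0]:
        if not amin<cv2.contourArea(c)<amax: continue
        P=plane(f,c[:,0,:],z)[:,:2].astype(np.float32)*1000
        (cx,cy),(w,h),a=cv2.minAreaRect(P)
        if w<h: w,h,a=h,w,a+90
        out.append([cx,cy,w,h,(a+90)%180-90,*c[:,0].mean(0)])
    return out
E
python3 - <<'E'
from h import *
f=grab("top")
h=cv2.cvtColor(f["frame"],cv2.COLOR_RGB2HSV)
for p in [(216,327),(258,325),(170,356),(425,250),(470,297),(510,292),(503,247),(400,300),(330,380)]: print(p,h[p[1],p[0]],f["frame"][p[1],p[0]])
print("dies");
for b in blobs(f,mask(f,(22,120,120),(35,255,255)),.044): print(np.round(b,1))
print("wood")
for b in blobs(f,mask(f,(14,60,150),(22,165,255)),.047,100,2000): print(np.round(b,1))
cv2.imwrite("pics/press.png",cv2.resize(f["frame"][210:290,205:370,::-1],None,fx=4.8,fy=4.8,interpolation=cv2.INTER_CUBIC))
cv2.imwrite("pics/pad.png",cv2.resize(f["frame"][220:330,385:540,::-1],None,fx=5,fy=5,interpolation=cv2.INTER_CUBIC))
E
```

```text
(216, 327) [ 29 132 155] [155 151  75]
(258, 325) [ 28 143 182] [182 176  80]
(170, 356) [170  58 181] [181 140 153]
(425, 250) [ 18 134 183] [183 145  87]
(470, 297) [ 18 132 182] [182 145  88]
(510, 292) [ 22 119 182] [182 159  97]
(503, 247) [ 18 133 182] [182 145  87]
(400, 300) [ 10 169 128] [128  71  43]
(330, 380) [ 12 175 169] [169  99  53]
dies
[423.6 232.7  60.3  24.1   8.9 215.1 327.3]
[429.8 140.3  58.5  24.   -4.3 257.5 320.3]
[427.7  43.1  60.6  27.9  18.3 302.1 317.4]
[429.1 -45.2  60.   23.7 -14.1 342.4 312.8]
wood
[ 397.6 -144.4   43.    36.9   -6.9  389.   323.6]
[ 441.7 -244.7   60.5   54.2    1.2  434.4  297.3]
[ 438.3 -329.1   59.2   30.3   -5.3  470.8  296.3]
[ 441.5 -423.    57.9   21.2   -2.8  513.3  291.2]
[ 546.5 -246.4   60.2   49.7   -0.8  426.8  251.8]
[ 542.3 -419.    57.2   25.2   -5.8  503.3  246.8]
[ 548.8 -330.    60.7   57.     2.9  462.4  244.9]
[888.8 386.7 116.7  96.6 -61.4 137.6 132.5]
[ 874.1 -105.6  137.7   17.1  -11.1  348.   121.2]
```

View pics/press.png

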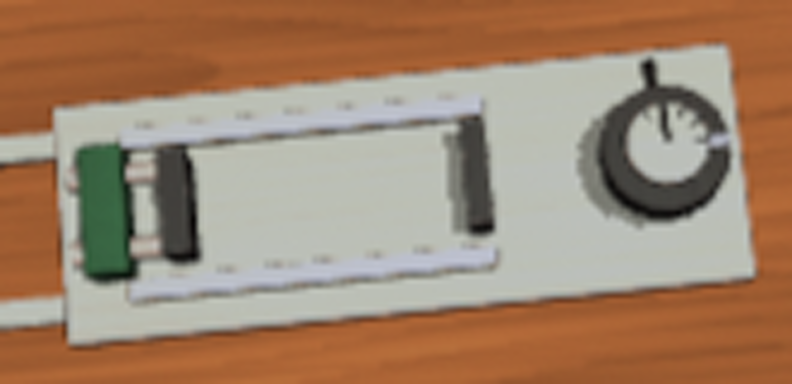

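View pics/pad.png

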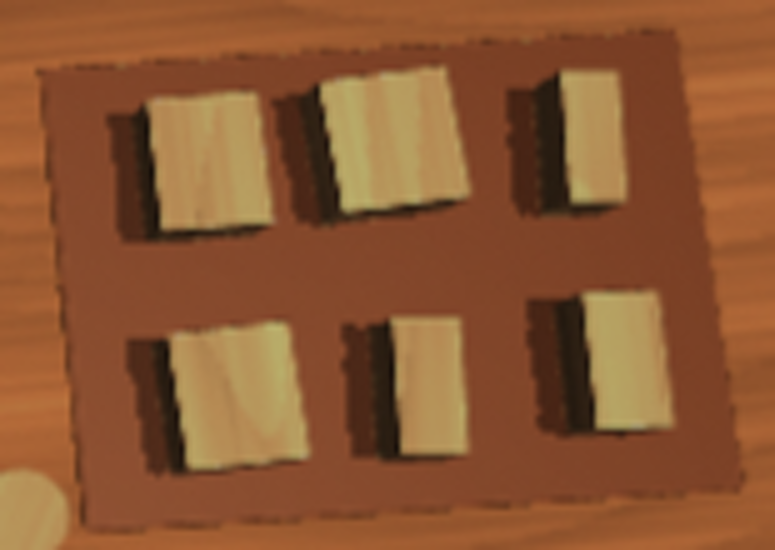

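The press crop shows the jaw at crop (175,203), the fence at (475,175), the cheeks along the two bluish bars, the collar centred at (664,152), its rib to the right at (716,140) (so about −1.57 rad), and the pointer up at (648,72). The pad crop shows the 30 mm spacer at lower middle (430,387). The measured die widths are 24, 24, 28 and 24 mm, so I expect the 30 mm spacer to fit. Now the press pose.

```bash
python3 - <<'E'
from h import *
f=grab("top"); im=f["frame"].astype(int)
reg=np.zeros(im.shape[:2],np.uint8); reg[212:285,213:365]=255
hsv=cv2.cvtColor(f["frame"],cv2.COLOR_RGB2HSV)
# cheeks: bluish
b=((im[:,:,2]>im[:,:,0]+5)&(im.sum(2)>450)).astype(np.uint8)*255 & reg
b[:,312:]=0
n,l,s,c=cv2.connectedComponentsWithStats(b)
for i in range(1,n):
    if s[i,4]>40:
        yx=np.argwhere(l==i); P=plane(f,yx[:,::-1],.026)[:,:2].astype(np.float32)*1000
        print("cheek",s[i],np.round(cv2.minAreaRect(P),1).tolist() if 0 else cv2.minAreaRect(P))
yx=np.argwhere(b>0);P=plane(f,yx[:,::-1],.026)[:,:2].astype(np.float32)*1000
print("both",cv2.minAreaRect(P))
# bed: not wood
m=((hsv[:,:,1]<60)&(hsv[:,:,2]>120)).astype(np.uint8)*255&reg
k=cv2.morphologyEx(m,cv2.MORPH_OPEN,np.ones((7,7)))
k=cv2.morphologyEx(k,cv2.MORPH_CLOSE,np.ones((31,31)))
yx=np.argwhere(k>0);P=plane(f,yx[:,::-1],.014)[:,:2].astype(np.float32)*1000
r=cv2.minAreaRect(P);print("bed",r,cv2.boxPoints(r).round(1).tolist())
# from crop: fence, jaw top corners, ring
u=lambda a:np.array(a)/4.8+[205-.4,210-.4]
print("fence",plane(f,u([(458,118),(480,116),(494,232),(470,235)]),.048).round(4).tolist())
print("jaw",plane(f,u([(155,148),(187,146),(198,260),(165,262)]),.048).round(4).tolist())
print("ring",plane(f,u([(664,152)]),.06),"barrel",plane(f,u([(667,146)]),.068),"mark",plane(f,u([(648,72)]),.02),"rib",plane(f,u([(716,140)]),.062))
E
```

```text
cheek [231 230  74  11 257] ((621.55810546875, 105.0608901977539), (8.712183952331543, 167.8194580078125), 0.3638301491737366)
cheek [232 261  76  11 280] ((549.1283569335938, 106.00421142578125), (9.799766540527344, 170.2462921142578), 0.49810534715652466)
both ((585.1085815429688, 106.13522338867188), (81.60267639160156, 170.42250061035156), 0.3577531576156616)
bed ((585.71240234375, 61.43272399902344), (115.74237823486328, 326.5915222167969), 0.3378432095050812) [[526.9000244140625, 224.39999389648438], [528.7999877929688, -102.19999694824219], [644.5, -101.5], [642.5999755859375, 225.10000610351562]]
fence [[0.6118, 0.0312, 0.048], [0.6118, 0.0209, 0.048], [0.5564, 0.0194, 0.048], [0.556, 0.0306, 0.048]]
jaw [[0.6105, 0.1729, 0.048], [0.61, 0.158, 0.048], [0.5559, 0.1566, 0.048], [0.5564, 0.1718, 0.048]]
ring [[ 0.58430546 -0.06181832  0.06      ]] barrel [[ 0.58532347 -0.06277067  0.068     ]] mark [[ 0.6323599  -0.06185856  0.02      ]] rib [[ 0.58731005 -0.0860824   0.062     ]]
```

Request:
jog_arm(motion=[[[0,0,0,-0.0453,-0.0318,0,1],[0,0,0,-0.0453,-0.0318,0,1],[0,0,0,-0.0453,-0.0318,0,1],[0,0,0,-0.0453,-0.0318,0,1],[0,0,0,-0.0453,-0.0318,0,1],[0,0,0,-0.0453,-0.0318,0,1],[0,0,0,-0.0453,-0.0318,0,1],[0,0,0,-0.0453,-0.0318,0,1]]])

```text
time: 1.2
tcp_pos: [0.425, 0.2315, 0.218]
tool_rot: [0.0, 0.111, 0.994, 0.0]
ft_force: [0.8, 0.9, -0.2]
grip_width: 1.003
gripper_force: 0.0
```

Request:
jog_arm(motion=[[[0,0,0.171,0,0,0,1],[0,0,0.171,0,0,0,1],[0,0,0.171,0,0,0,1],[0,0,0.171,0,0,0,1],[0,0,0.171,0,0,0,1],[0,0,0.171,0,0,0,1],[0,0,0.171,0,0,0,1],[0,0,0,0,0,0,1]]], grip_force=25)

```text
time: 2.2
tcp_pos: [0.4239, 0.233, 0.2178]
tool_rot: [-0.0, 0.651, 0.759, -0.0]
ft_force: [-0.2, 1.3, -0.3]
grip_width: 1.0
gripper_force: 0.0
```

```bash
cat >> h.py <<'E'
def tool():
    s=status.state(); r=R(s["tool_rot"]); p=s["tcp_pos"]*1000
    print("t %.2f tcp %s ydir %.4f tilt %.4f grip %.1fmm F %.1f ft %s"%(s["time"],p.round(1),np.arctan2(r[1,1],r[0,1]),np.arccos(-r[2,2]),s["grip_width"]*88,s["gripper_force"],s["ft_force"].round(1)), "j6 %.2f"%s["joint_positions"][5])
    return p,r
def to(x,y,z,yaw=None):
    p,r=tool(); d=r.T@(np.array([x,y,z])-p); print("shift tool mm",d.round(1), "" if yaw is None else "rz %.4f"%(np.arctan2(r[1,1],r[0,1])-yaw))
def dies(f): 
    for b in blobs(f,mask(f,(22,120,120),(35,255,255)),.044): print(np.round(b[:5],1))
E
python3 - <<'E'
from h import *
f=grab("top","t1"); dies(f); to(423.6,232.7,18,.155)
E
```

```text
[423.6 232.6  60.3  24.2   8.9]
[430.7 140.2  60.4  24.   -4.3]
[427.7  43.1  60.6  27.9  18.3]
[429.2 -45.3  60.3  23.7 -14.1]
t 2.25 tcp [423.9 233.  217.8] ydir 0.1555 tilt 0.0003 grip 88.0mm F 0.0 ft [-0.1 -0.1 -0.1] j6 0.10
shift tool mm [ -0.3  -0.3 199.8] rz 0.0005
```

Request:
jog_arm(motion=[[[0,0,0,0,0,0.055,1],[0,0,0,0,0,0.055,1],[0,0,0,0,0,0.055,1],[0,0,0,0,0,0.035,1],[0,0,0,0,0,0,1],[0,0,0,0,0,0,0],[0,0,0,0,0,0,0],[0,0,0,0,0,0,0],[0,0,0,0,0,0,0]]], grip_force=25)

```text
time: 3.38
tcp_pos: [0.4252, 0.2334, 0.0193]
tool_rot: [0.001, 0.651, 0.759, 0.001]
ft_force: [-1.9, -0.7, 6.5]
grip_width: 0.676
gripper_force: 25.0
```

Request:
jog_arm(motion=[[[0,0,0,0,0,-0.05,0],[0,0,0,0,0,-0.05,0],[0,0,0.15,0,0,0,0],[0,0,0,0,0,0,0]]])

```text
time: 3.88
tcp_pos: [0.424, 0.2331, 0.1184]
tool_rot: [0.0, 0.706, 0.708, 0.0]
ft_force: [-0.3, 0.0, -1.8]
grip_width: 0.67
gripper_force: 25.0
```

```bash
python3 - <<'E'
from h import *
f=grab("top"); dies(f); to(585.7,45,118,.006)
E
```

```text
[430.7 140.2  60.3  24.   -4.3]
[427.7  43.1  60.6  27.9  18.3]
[429.2 -45.3  60.4  23.7 -14.1]
t 3.92 tcp [423.5 232.9 117.7] ydir 0.0050 tilt 0.0007 grip 59.5mm F 25.0 ft [-0.1  0.1 -1.9] j6 0.25
shift tool mm [-188.7  161.2   -0.4] rz -0.0010
```

Request:
jog_arm(motion=[[[0,0,0,-0.0472,0.0403,0,0],[0,0,0,-0.0472,0.0403,0,0],[0,0,0,-0.0472,0.0403,0,0],[0,0,0,-0.0472,0.0403,0,0],[0,0,0,0,0,0.02,0],[0,0,0,0,0,0.01,0],[0,0,0,0,0,0,0]]])

```text
time: 4.8
tcp_pos: [0.5837, 0.0453, 0.0861]
tool_rot: [-0.002, 0.706, 0.708, -0.001]
ft_force: [-0.5, 0.3, -1.5]
grip_width: 0.674
gripper_force: 25.0
```

```bash
python3 - <<'E'
from h import *
tool()
f=grab("top"); g=grab("scene")
u=proj(g,[.585,.06,.05])[0].astype(int); v=proj(f,[.585,.06,.05])[0].astype(int); print(u,v)
a=cv2.resize(f["frame"][v[1]-55:v[1]+55,v[0]-40:v[0]+40,::-1],None,fx=5,fy=5,interpolation=cv2.INTER_CUBIC)
b=cv2.resize(g["frame"][u[1]-55:u[1]+55,u[0]-40:u[0]+40,::-1],None,fx=5,fy=5,interpolation=cv2.INTER_CUBIC)
cv2.imwrite("pics/al.png",np.hstack([a,b]))
E
```

```text
t 4.80 tcp [583.7  45.3  86.1] ydir 0.0039 tilt 0.0041 grip 59.3mm F 25.0 ft [-0.5  0.3 -1.5] j6 -0.13
[335 234] [288 246]
```

View pics/al.png

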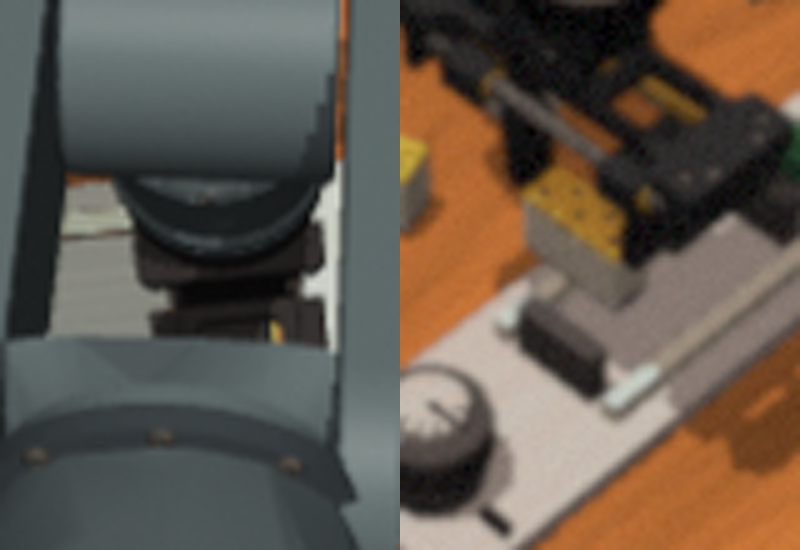

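The scene crop (right half) shows the held die squarely above the channel at crop (580,230), just behind the fence at (560,345). The top view is hidden by the arm. Next I'll lower it and go by feel.

Request:
jog_arm(motion=[[[0,0,0,0,0,0.03,0],[0,0,0,0,0,0.01,0],[0,0,0,0,0,0,0],[0,0,0,0,0,0,0]]])

```text
time: 5.4
tcp_pos: [0.5864, 0.0446, 0.049]
tool_rot: [0.001, 0.706, 0.708, 0.001]
ft_force: [-0.2, -0.2, -1.4]
grip_width: 0.674
gripper_force: 25.0
```

```bash
python3 - <<'E'
from h import *
tool()
g=grab("scene")
P=lambda x,y,z:proj(g,[x/1000,y/1000,z/1000])[0]
b=cv2.resize(g["frame"][190:290,270:390,::-1],None,fx=6,fy=6,interpolation=cv2.INTER_CUBIC)
# predicted: cheek inner top edges, fence top edge, die bottom edge at the tool
cx,cy=585.4,95.5
def ln(p,q,c): 
    p,q=[tuple(int(v) for v in (P(*k)-[270,190]+.5)*6) for k in(p,q)]; cv2.line(b,p,q,c,1)
for s in(-31.5,31.5): ln((cx+s,cy-62,26),(cx+s,cy+65,26),(0,0,255))
ln((cx-25,cy-65,48),(cx+25,cy-65,48),(255,0,0))
p,_=tool()
for z in (p[2]-18,p[2]+26): ln((p[0]-30,p[1]-12,z),(p[0]+30,p[1]-12,z),(0,255,0))
cv2.imwrite("pics/al2.png",b)
E
```

```text
t 5.40 tcp [586.4  44.6  49. ] ydir 0.0024 tilt 0.0017 grip 59.3mm F 25.0 ft [-0.2 -0.2 -1.4] j6 -0.13
t 5.45 tcp [586.5  44.6  49.1] ydir 0.0022 tilt 0.0019 grip 59.1mm F 25.0 ft [ 1.3 -0.2 -1.3] j6 -0.13
```

View pics/al2.png

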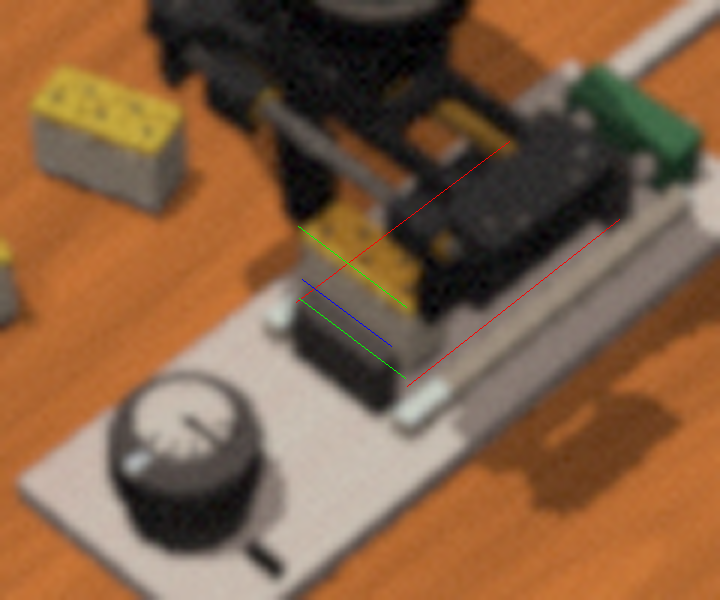

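The crop shows the held die over the channel (its near top edge matches the green prediction at about (300,228) to (410,310)). The fence at (350,350) looks a little off the blue prediction. I'll check the holder against the unobstructed first scene picture.

```bash
python3 - <<'E'
from h import *
g=grab("scene"); im0=np.load("pics/scene0.npy")
P=lambda x,y,z:proj(g,[x/1000,y/1000,z/1000])[0]
b=cv2.resize(im0[195:295,270:400,::-1],None,fx=6,fy=6,interpolation=cv2.INTER_CUBIC)
cx,cy=585.4,95.5
def ln(p,q,c): 
    p,q=[tuple(int(v) for v in (P(*k)-[270,195]+.5)*6) for k in(p,q)]; cv2.line(b,p,q,c,1)
for s in(-31.5,31.5,41.5): ln((cx+s,cy-70,26),(cx+s,cy+80,26),(0,0,255))
for x0,x1,y0,y1 in((-25,25,-65,-77),(-25,25,63,77)):
  for k in ((x0,y0,x1,y0),(x1,y0,x1,y1),(x1,y1,x0,y1),(x0,y1,x0,y0)): ln((cx+k[0],cy+k[1],48),(cx+k[2],cy+k[3],48),(255,255,0))
ln((cx-58,cy-212,14),(cx+58,cy-212,14),(0,255,0)); ln((cx+58,cy-212,14),(cx+58,cy+100,14),(0,255,0))
t=np.linspace(0,2*np.pi,40); pts=proj(g,np.c_[.5863+.019*np.cos(t),-.0635+.019*np.sin(t),0*t+.068])
cv2.polylines(b,[((pts-[270,195]+.5)*6).astype(np.int32)],True,(0,255,0))
cv2.imwrite("pics/al3.png",b)
E
```

```text
(no output)
```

View pics/al3.png

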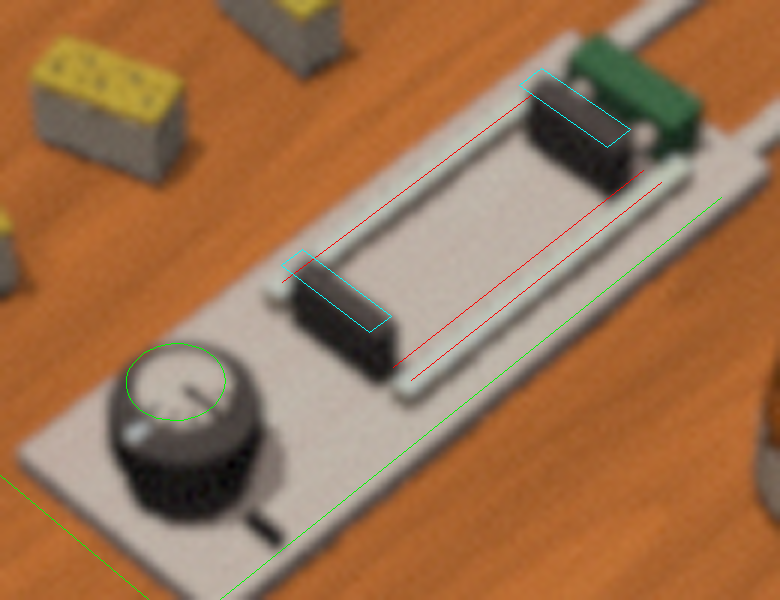

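The overlay shows the real fence, jaw and cheeks about 8 display px right of and below the prediction (for example fence corner (312,257) against (308,250)). That puts the channel about 2–4 mm further in +x. I'll shift and feel for the channel.

Request:
jog_arm(motion=[[[0,0,0,0,0.002,0,0],[0,0,0,0,0,0.004,0],[0,0,0,0,0,0.002,0],[0,0,0,0,0,0.002,0],[0,0,0,0,0,0,0]]])

```text
time: 6.12
tcp_pos: [0.5873, 0.0446, 0.0396]
tool_rot: [-0.0, 0.706, 0.708, -0.0]
ft_force: [0.2, 0.4, -1.5]
grip_width: 0.67
gripper_force: 25.0
```

```bash
python3 - <<'E'
from h import *
tool(); print(status.state()["ft_torque"].round(3))
E
```

```text
t 6.12 tcp [587.3  44.6  39.6] ydir 0.0020 tilt 0.0006 grip 59.0mm F 25.0 ft [ 0.2  0.4 -1.5] j6 -0.13
[-0.056  0.116 -0.011]
```

Request:
jog_arm(motion=[[[0,0,0,0,0,0.003,0],[0,0,0,0,0,0.003,0],[0,0,0,0,0,0.001,0],[0,0,0,0,0,0,0]]])

```text
time: 6.62
tcp_pos: [0.5876, 0.0446, 0.0334]
tool_rot: [-0.0, 0.706, 0.708, -0.0]
ft_force: [-2.8, -0.4, 4.2]
grip_width: 0.674
gripper_force: 25.0
```

```bash
python3 - <<'E'
from h import *
tool(); print(status.state()["ft_torque"].round(3))
E
```

```text
t 6.62 tcp [587.6  44.6  33.4] ydir 0.0021 tilt 0.0001 grip 59.3mm F 25.0 ft [-2.8 -0.4  4.2] j6 -0.13
[-0.071  0.44   0.019]
```

Request:
jog_arm(motion=[[[0,0,0,-0.0015,0,-0.0005,0],[0,0,0,-0.0015,0,0,0],[0,0,0,0,0,0,0]]])

```text
time: 7.0
tcp_pos: [0.5878, 0.0432, 0.0335]
tool_rot: [-0.001, 0.706, 0.708, 0.001]
ft_force: [0.4, 7.4, 2.0]
grip_width: 0.674
gripper_force: 25.0
```

```bash
python3 - <<'E'
from h import *
tool()
E
```

```text
t 7.00 tcp [587.8  43.2  33.5] ydir 0.0019 tilt 0.0026 grip 59.3mm F 25.0 ft [0.4 7.4 2. ] j6 -0.13
```

Request:
jog_arm(motion=[[[0,0,0,0,0,0,1],[0,0,0,0,0,0,1],[0,0,0,0,0,0,1],[0,0,0,0,0,-0.05,1],[0,0,0,0,0,-0.05,1],[0,0,0,0.0324,-0.0524,0,1],[0,0,0,0.0324,-0.0524,0,1],[0,0,0,0.0324,-0.0524,0,1],[0,0,0.077,0,0,0,1],[0,0,0,0,0,0,1]]])

```text
time: 8.25
tcp_pos: [0.4303, 0.1386, 0.1338]
tool_rot: [0.0, 0.733, 0.681, 0.0]
ft_force: [0.1, 0.4, 0.1]
grip_width: 1.0
gripper_force: 0.0
```

```bash
python3 - <<'E'
from h import *
f=grab("top"); dies(f); to(430.7,140.2,18,-.075)
E
```

```text
[427.7  43.1  60.6  27.9  18.3]
[429.2 -45.3  60.4  23.7 -14.1]
[587.5  43.   59.2  23.2  -0. ]
t 8.30 tcp [430.7 138.4 133.8] ydir -0.0735 tilt 0.0011 grip 88.0mm F 0.0 ft [ 0.8 -0.6 -0.1] j6 0.12
shift tool mm [  1.8  -0.3 115.8] rz 0.0015
```

Request:
jog_arm(motion=[[[0,0,0,0.0018,0.0015,0.055,1],[0,0,0,0,0,0.055,1],[0,0,0,0,0,0.006,1],[0,0,0,0,0,0,1],[0,0,0,0,0,0,0],[0,0,0,0,0,0,0],[0,0,0,0,0,0,0],[0,0,0,0,0,0,0]]])

```text
time: 9.3
tcp_pos: [0.4327, 0.1402, 0.0184]
tool_rot: [0.001, 0.733, 0.68, 0.001]
ft_force: [-1.1, -0.4, 7.0]
grip_width: 0.674
gripper_force: 25.0
```

Request:
jog_arm(motion=[[[0,0,0,0,0,-0.05,0],[0,0,0,0,0,-0.05,0],[0,0,-0.079,0,0,0,0],[0,0,0,0,0,0,0]]])

```text
time: 9.8
tcp_pos: [0.4317, 0.1402, 0.1178]
tool_rot: [0.0, 0.706, 0.708, 0.0]
ft_force: [-1.1, -0.4, -2.5]
grip_width: 0.676
gripper_force: 25.0
```

```bash
python3 - <<'E'
from h import *
to(588.2,69,60,.005)
E
```

```text
t 9.80 tcp [431.7 140.2 117.8] ydir 0.0036 tilt 0.0006 grip 59.5mm F 25.0 ft [-1.1 -0.4 -2.5] j6 0.05
shift tool mm [-71.7 156.2  57.9] rz -0.0014
```

Request:
jog_arm(motion=[[[0,0,0,-0.0238,0.0521,0,0],[0,0,0,-0.0238,0.0521,0,0],[0,0,0,-0.0238,0.0521,0,0],[0,0,0,0,0,0.05,0],[0,0,0,0,0,0.015,0],[0,0,0,0,0,0,0],[0,0,0,0,0,0,0]]])

```text
time: 10.68
tcp_pos: [0.5889, 0.0697, 0.0536]
tool_rot: [0.001, 0.706, 0.709, 0.0]
ft_force: [0.0, 0.1, -1.7]
grip_width: 0.675
gripper_force: 25.0
```

```bash
python3 - <<'E'
from h import *
to(588.2,69.2,32.5,.005)
E
```

```text
t 10.68 tcp [588.9  69.7  53.6] ydir 0.0043 tilt 0.0014 grip 59.4mm F 25.0 ft [ 0.   0.1 -1.7] j6 -0.09
shift tool mm [-0.5 -0.7 21.1] rz -0.0007
```

Request:
jog_arm(motion=[[[0,0,0,0,-0.0005,0.008,0],[0,0,0,0,0,0.006,0],[0,0,0,0,0,0.004,0],[0,0,0,0,0,0.003,0],[0,0,0,-0.001,0,0,0],[0,0,0,-0.0015,0,0,0],[0,0,0,-0.001,0,0,0],[0,0,0,0,0,0,0]]])

```text
time: 11.68
tcp_pos: [0.588, 0.0661, 0.0315]
tool_rot: [-0.0, 0.706, 0.708, 0.0]
ft_force: [-0.7, 1.7, -0.2]
grip_width: 0.676
gripper_force: 25.0
```

```bash
python3 - <<'E'
from h import *
to(588.2,69.2,32.5,.005)
E
```

```text
t 11.68 tcp [588.   66.1  31.5] ydir 0.0037 tilt 0.0005 grip 59.4mm F 25.0 ft [-0.7  1.7 -0.2] j6 -0.09
shift tool mm [ 3.1  0.2 -1. ] rz -0.0013
```

Request:
jog_arm(motion=[[[0,0,0,-0.0015,0,0,0],[0,0,0,0,0,0,0]]])

```text
time: 11.92
tcp_pos: [0.588, 0.0653, 0.0316]
tool_rot: [-0.0, 0.706, 0.708, 0.001]
ft_force: [-0.1, 6.4, 0.2]
grip_width: 0.676
gripper_force: 25.0
```

Request:
jog_arm(motion=[[[0,0,0,0,0,0,1],[0,0,0,0,0,0,1],[0,0,0,0,0,0,1],[0,0,0,0,0,-0.05,1],[0,0,0,0,0,-0.05,1],[0,0,0,-0.0073,-0.0523,0,1],[0,0,0,-0.0073,-0.0523,0,1],[0,0,0,-0.0073,-0.0523,0,1],[0,0,-0.158,0,0,0,1],[0,0,-0.158,0,0,0,1]]])

```text
time: 13.18
tcp_pos: [0.4308, 0.0416, 0.1318]
tool_rot: [0.001, 0.584, 0.812, 0.0]
ft_force: [0.4, 0.1, 0.2]
grip_width: 0.999
gripper_force: 0.0
```

```bash
python3 - <<'E'
from h import *
f=grab("top"); dies(f); to(430.7,43.3,18,.319)
E
```

```text
[5.881e+02 5.480e+01 6.000e+01 4.760e+01 5.000e-01]
t 13.22 tcp [431.1  41.6 131.8] ydir 0.3310 tilt 0.0011 grip 88.3mm F 0.0 ft [ 0.2  0.2 -0. ] j6 -0.51
shift tool mm [1.800e+00 1.000e-01 1.138e+02] rz 0.0120
```

```bash
python3 - <<'E'
from h import *
f=grab("scene"); dies(f)
E
```

```text
[582.4  61.6  61.7  49.4  -1.6]
[433.6 -47.7  60.5  23.8 -12.8]
[434.3  37.7  59.3  18.6  18. ]
```

Request:
jog_arm(motion=[[[0,0,0.012,0,0,0,1],[0,0,0,0.0015,0,0.055,1],[0,0,0,0,0,0.05,1],[0,0,0,0,0,0.009,1],[0,0,0,0,0,0,1],[0,0,0,0,0,0,0],[0,0,0,0,0,0,0],[0,0,0,0,0,0,0],[0,0,0,0,0,0,0]]])

```text
time: 14.4
tcp_pos: [0.4313, 0.0431, 0.0183]
tool_rot: [0.001, 0.59, 0.807, 0.0]
ft_force: [-1.5, 0.8, 7.6]
grip_width: 0.675
gripper_force: 25.0
```

Request:
jog_arm(motion=[[[0,0,0,0,0,-0.05,0],[0,0,0,0,0,-0.05,0],[0,0,0.157,0,0,0,0],[0,0,0.157,0,0,0,0],[0,0,0,0,0,0,0]]])

```text
time: 15.02
tcp_pos: [0.4304, 0.0433, 0.1174]
tool_rot: [-0.0, 0.709, 0.705, -0.0]
ft_force: [-0.4, 0.0, -2.3]
grip_width: 0.672
gripper_force: 25.0
```

```bash
python3 - <<'E'
from h import *
to(588.2,94,52,.005)
E
```

```text
t 15.03 tcp [430.4  43.3 117.4] ydir -0.0046 tilt 0.0002 grip 59.2mm F 25.0 ft [-0.4  0.  -2.3] j6 -0.17
shift tool mm [ 51.4 157.6  65.4] rz -0.0096
```

Request:
jog_arm(motion=[[[0,0,-0.01,0,0,0,0],[0,0,0,0.0171,0.0525,0,0],[0,0,0,0.0171,0.0525,0,0],[0,0,0,0.0171,0.0525,0,0],[0,0,0,0,0,0.05,0],[0,0,0,0,0,0.012,0],[0,0,0,0,0,0,0],[0,0,0,0,0,0,0]]])

```text
time: 16.02
tcp_pos: [0.5888, 0.095, 0.0571]
tool_rot: [0.001, 0.706, 0.709, 0.001]
ft_force: [1.1, 0.2, -1.5]
grip_width: 0.675
gripper_force: 25.0
```

```bash
python3 - <<'E'
from h import *
to(588.2,94,32.3,.005)
E
```

```text
t 16.02 tcp [588.8  95.   57.1] ydir 0.0042 tilt 0.0023 grip 59.4mm F 25.0 ft [ 1.1  0.2 -1.5] j6 -0.04
shift tool mm [-1.  -0.7 24.8] rz -0.0008
```

Request:
jog_arm(motion=[[[0,0,0,0,-0.0005,0.011,0],[0,0,0,0,0,0.007,0],[0,0,0,0,0,0.004,0],[0,0,0,0,0,0.003,0],[0,0,0,-0.0015,0,0,0],[0,0,0,-0.0015,0,0,0],[0,0,0,-0.001,0,0,0],[0,0,0,0,0,0,0]]])

```text
time: 17.02
tcp_pos: [0.5881, 0.0928, 0.0324]
tool_rot: [-0.0, 0.706, 0.709, 0.001]
ft_force: [-5.5, 5.1, 11.9]
grip_width: 0.675
gripper_force: 25.0
```

```bash
python3 - <<'E'
from h import *
to(588.2,94,32.3,.005)
E
```

```text
t 17.02 tcp [588.1  92.8  32.4] ydir 0.0041 tilt 0.0026 grip 59.4mm F 25.0 ft [-5.5  5.1 11.9] j6 -0.05
shift tool mm [1.2 0.1 0.1] rz -0.0009
```

Request:
jog_arm(motion=[[[0,0,0,0,0,0,1],[0,0,0,0,0,0,1],[0,0,0,0,0,0,1],[0,0,0,0,0,-0.05,1],[0,0,0,0,0,-0.05,1],[0,0,0,-0.0344,-0.039,0,1],[0,0,0,-0.0344,-0.039,0,1],[0,0,0,-0.0344,-0.039,0,1],[0,0,0,-0.0344,-0.039,0,1]]])

```text
time: 18.15
tcp_pos: [0.4308, -0.048, 0.1304]
tool_rot: [0.0, 0.706, 0.709, -0.0]
ft_force: [0.8, -0.9, -0.7]
grip_width: 1.003
gripper_force: 0.0
```

Request:
jog_arm(motion=[[[0,0,0.1235,0,0,0,1],[0,0,0.1235,0,0,0,1],[0,0,0,0,0,0,1]]])

```text
time: 18.52
tcp_pos: [0.432, -0.0473, 0.1305]
tool_rot: [0.0, 0.787, 0.616, 0.0]
ft_force: [-0.1, -0.5, 0.2]
grip_width: 1.005
gripper_force: 0.0
```

```bash
python3 - <<'E'
from h import *
f=grab("top"); dies(f);f=grab("scene"); dies(f); to(431.7,-45.5,18,-.244)
E
```

```text
[587.8  69.6  77.3  60.  -89.7]
[583.1  77.1  78.8  62.1  88.2]
[434.1 -47.1  61.1  25.3 -12.5]
t 18.62 tcp [432.1 -47.1 130.4] ydir -0.2405 tilt 0.0001 grip 88.1mm F 0.0 ft [-0.1  0.1  0.1] j6 -0.14
shift tool mm [  1.4  -0.7 112.4] rz 0.0035
```

Request:
jog_arm(motion=[[[0,0,0,0.0012,0,0.055,1],[0,0,0,0,0,0.05,1],[0,0,0,0,0,0.0075,1],[0,0,0,0,0,0,1],[0,0,0,0,0,0,0],[0,0,0,0,0,0,0],[0,0,0,0,0,0,0],[0,0,0,0,0,0,0]]])

```text
time: 19.62
tcp_pos: [0.4329, -0.0461, 0.0188]
tool_rot: [0.001, 0.788, 0.616, 0.0]
ft_force: [-1.2, 1.2, 5.7]
grip_width: 0.674
gripper_force: 25.0
```

Request:
jog_arm(motion=[[[0,0,0,0,0,-0.05,0],[0,0,0,0,0,-0.05,0],[0,0,-0.1225,0,0,0,0],[0,0,-0.1225,0,0,0,0],[0,0,0,0,0,0,0]]])

```text
time: 20.25
tcp_pos: [0.4322, -0.0458, 0.118]
tool_rot: [0.0, 0.707, 0.707, 0.0]
ft_force: [-0.2, -0.1, -0.5]
grip_width: 0.672
gripper_force: 25.0
```

```bash
python3 - <<'E'
from h import *
to(588.2,120.5,52,.005)
E
```

```text
t 20.25 tcp [432.2 -45.8 118. ] ydir 0.0009 tilt 0.0001 grip 59.1mm F 25.0 ft [-0.2 -0.1 -0.5] j6 -0.38
shift tool mm [166.2 156.2  66. ] rz -0.0041
```

Request:
jog_arm(motion=[[[0,0,-0.004,0,0,0,0],[0,0,0,0.0415,0.039,0,0],[0,0,0,0.0415,0.039,0,0],[0,0,0,0.0415,0.039,0,0],[0,0,0,0.0415,0.039,0,0],[0,0,0,0,0,0.05,0],[0,0,0,0,0,0.012,0],[0,0,0,0,0,0,0],[0,0,0,0,0,0,0]]])

```text
time: 21.38
tcp_pos: [0.5883, 0.1205, 0.0576]
tool_rot: [0.001, 0.705, 0.709, 0.001]
ft_force: [1.2, 0.7, -0.7]
grip_width: 0.673
gripper_force: 25.0
```

```bash
python3 - <<'E'
from h import *
to(588,120.5,32.5,.005)
E
```

```text
t 21.38 tcp [588.3 120.5  57.6] ydir 0.0048 tilt 0.0022 grip 59.2mm F 25.0 ft [ 1.2  0.7 -0.7] j6 -0.00
shift tool mm [ 0.  -0.4 25.1] rz -0.0002
```

Request:
jog_arm(motion=[[[0,0,0,0,-0.0003,0.011,0],[0,0,0,0,0,0.007,0],[0,0,0,0,0,0.004,0],[0,0,0,0,0,0.003,0],[0,0,0,-0.001,0,0,0],[0,0,0,-0.0015,0,0,0],[0,0,0,-0.001,0,0,0],[0,0,0,0,0,0,0]]])

```text
time: 22.38
tcp_pos: [0.5872, 0.1192, 0.0329]
tool_rot: [-0.001, 0.705, 0.709, 0.001]
ft_force: [-6.7, 5.5, 13.2]
grip_width: 0.672
gripper_force: 25.0
```

```bash
python3 - <<'E'
from h import *
to(588.2,120.5,32.3,.005)
E
```

```text
t 22.38 tcp [587.2 119.2  32.9] ydir 0.0061 tilt 0.0023 grip 59.2mm F 25.0 ft [-6.7  5.5 13.2] j6 -0.01
shift tool mm [1.3 1.  0.6] rz 0.0011
```

Request:
jog_arm(motion=[[[0,0,0,0,0,0,1],[0,0,0,0,0,0,1],[0,0,0,0,0,0,1],[0,0,0,0,0,-0.05,1],[0,0,0,0,0,-0.05,1]]])

```text
time: 23.0
tcp_pos: [0.5863, 0.1173, 0.1311]
tool_rot: [-0.001, 0.705, 0.709, -0.001]
ft_force: [0.1, -0.2, 0.0]
grip_width: 1.005
gripper_force: 0.0
```

Request:
jog_arm(motion=[[[0,0,0,-0.0559,-0.0185,0,1],[0,0,0,-0.0559,-0.0185,0,1],[0,0,0,-0.0559,-0.0185,0,1],[0,0,0,-0.0559,-0.0185,0,1],[0,0,0,-0.0559,-0.0185,0,1],[0,0,0,-0.0559,-0.0185,0,1],[0,0,0,-0.0559,-0.0185,0,1],[0,0,0,-0.0559,-0.0185,0,1],[0,0,0,0,0,0,1]]])

```text
time: 24.12
tcp_pos: [0.4403, -0.3346, 0.131]
tool_rot: [0.001, 0.707, 0.707, -0.0]
ft_force: [0.6, 0.1, 0.3]
grip_width: 1.004
gripper_force: 0.0
```

```bash
python3 - <<'E'
from h import *
f=grab("top"); dies(f)
print("wood")
for b in blobs(f,mask(f,(14,60,150),(24,165,255)),.047,100,2000): print(np.round(b[:5],1))
f=grab("scene")
print("scene wood")
for b in blobs(f,mask(f,(14,60,150),(24,165,255)),.047,100,2000): print(np.round(b[:5],1))
to(441,-329,22,-.08)
E
```

```text
[587.7  81.8 101.7  60.  -89.7]
wood
[ 404.1 -151.1   39.1   20.2   39.1]
[ 438.  -331.9   59.2   24.4   -5.3]
[ 553.  -246.6   50.7   48.1   88.6]
[ 548.8 -330.2   60.9   58.7    2. ]
[889.1 386.5 117.3  96.9 -61.4]
[ 874.  -105.6  137.9   18.4  -11.1]
[1.0329e+03 1.6800e+02 8.4300e+01 2.6300e+01 7.0000e-01]
[ 1.0339e+03 -4.2520e+02  8.4100e+01  2.5800e+01 -5.0000e-01]
scene wood
[ 700.9 -613.3   67.7   23.1   -1.4]
[ 544.9 -418.9   60.5   26.9   -5.7]
[ 884.7 -113.8  143.2   20.9  -10.7]
[ 551.6 -330.3   60.9   58.     2.5]
[ 444.  -416.6   61.4   35.1   -3.1]
[ 561.6 -246.8   50.3   36.6   88.1]
[ 440.5 -330.9   60.4   26.9   -4. ]
[924.7 361.7 118.8  97.1 -61.3]
[ 588.6 1089.6  113.6  112.4   89.5]
[ 324.4 1085.2  172.7   99.5   -2.8]
t 24.23 tcp [ 441.3 -330.6  130.5] ydir 0.0041 tilt 0.0011 grip 88.0mm F 0.0 ft [ 1.1 -0.6 -0.8] j6 -0.86
shift tool mm [  1.5  -0.2 108.5] rz 0.0841
```

Request:
jog_arm(motion=[[[0,0,0.084,0,0,0,1],[0,0,0,0.0013,0,0.055,1],[0,0,0,0,0,0.05,1],[0,0,0,0,0,0.004,1],[0,0,0,0,0,0,1],[0,0,0,0,0,0,0],[0,0,0,0,0,0,0],[0,0,0,0,0,0,0],[0,0,0,0,0,0,0]]], grip_force=35)

```text
time: 25.35
tcp_pos: [0.4422, -0.3298, 0.0229]
tool_rot: [0.001, 0.734, 0.679, -0.0]
ft_force: [-1.9, 0.6, 5.8]
grip_width: 0.669
gripper_force: 35.0
```

Request:
jog_arm(motion=[[[0,0,0,0,0,-0.05,0],[0,0,0,0,0,-0.05,0],[0,0,-0.085,0,0,0,0],[0,0,0,0,0,0,0]]])

```text
time: 25.85
tcp_pos: [0.4418, -0.3292, 0.1222]
tool_rot: [0.0, 0.705, 0.709, 0.0]
ft_force: [0.5, -0.6, -2.2]
grip_width: 0.665
gripper_force: 35.0
```

```bash
python3 - <<'E'
from h import *
to(588,146.4,110,.005)
E
```

```text
t 25.85 tcp [ 441.8 -329.2  122.2] ydir 0.0062 tilt 0.0004 grip 58.6mm F 35.0 ft [ 0.5 -0.6 -2.2] j6 -0.86
shift tool mm [474.7 149.1  12.1] rz 0.0012
```

Request:
jog_arm(motion=[[[0,0,0,0.0592,0.0187,0,0],[0,0,0,0.0592,0.0187,0,0],[0,0,0,0.0592,0.0187,0,0],[0,0,0,0.0592,0.0187,0,0],[0,0,0,0.0592,0.0187,0,0],[0,0,0,0.0592,0.0187,0,0],[0,0,0,0.0592,0.0187,0,0],[0,0,0,0.0592,0.0187,0,0],[0,0,0,0,0,0,0],[0,0,0,0,0,0.03,0]]])

```text
time: 27.1
tcp_pos: [0.5893, 0.146, 0.0926]
tool_rot: [0.001, 0.705, 0.71, 0.001]
ft_force: [0.4, -0.5, -2.4]
grip_width: 0.668
gripper_force: 35.0
```

Request:
jog_arm(motion=[[[0,0,0,0,0,0.008,0],[0,0,0,0,0,0,0],[0,0,0,0,0,0,0]]])

```text
time: 27.48
tcp_pos: [0.5887, 0.1449, 0.0847]
tool_rot: [0.0, 0.705, 0.709, 0.0]
ft_force: [-0.1, -0.2, -1.5]
grip_width: 0.669
gripper_force: 35.0
```

```bash
python3 - <<'E'
from h import *
to(588,145.5,34,.005)
g=grab("scene"); cv2.imwrite("pics/ins.png",cv2.resize(g["frame"][170:270,300:420,::-1],None,fx=5,fy=5,interpolation=cv2.INTER_CUBIC))
E
```

```text
t 27.48 tcp [588.7 144.9  84.7] ydir 0.0059 tilt 0.0011 grip 58.9mm F 35.0 ft [-0.1 -0.2 -1.5] j6 0.04
shift tool mm [ 0.6 -0.8 50.7] rz 0.0009
```

View pics/ins.png

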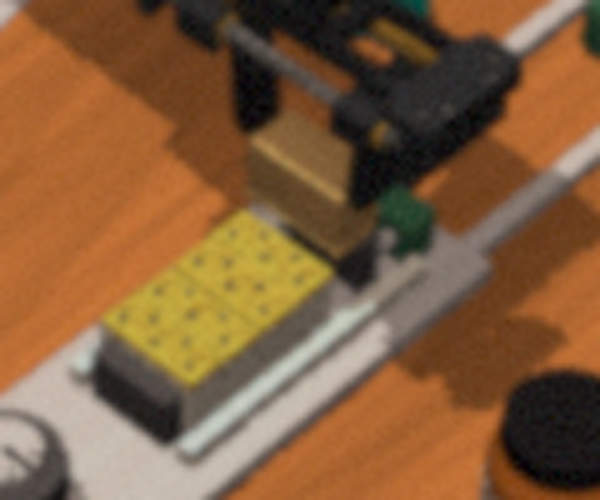

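The crop shows the four dies as one flush row (yellow block at about (220,300)), with the spacer held above the gap in front of the jaw at (315,185). Now lowering it by feel.

Request:
jog_arm(motion=[[[0,0,0,0.0004,-0.0007,0.005,0],[0,0,0,0,0,0.005,0],[0,0,0,0,0,0.005,0],[0,0,0,0,0,0.005,0],[0,0,0,0,0,0,0]]])

```text
time: 28.15
tcp_pos: [0.5877, 0.1454, 0.0637]
tool_rot: [0.0, 0.705, 0.71, -0.0]
ft_force: [1.4, -1.7, -2.5]
grip_width: 0.673
gripper_force: 35.0
```

```bash
python3 - <<'E'
from h import *
to(588,146,34,.005)
E
```

```text
t 28.15 tcp [587.7 145.4  63.7] ydir 0.0069 tilt 0.0007 grip 59.2mm F 35.0 ft [ 1.4 -1.7 -2.5] j6 0.04
shift tool mm [ 0.6  0.3 29.7] rz 0.0019
```

Request:
jog_arm(motion=[[[0,0,0,0.0003,0,0.004,0],[0,0,0,0.0003,0,0.004,0],[0,0,0,0,0,0.003,0],[0,0,0,0,0,0,0]]])

```text
time: 28.65
tcp_pos: [0.5876, 0.146, 0.0526]
tool_rot: [0.0, 0.705, 0.71, -0.0]
ft_force: [1.3, -4.1, -0.1]
grip_width: 0.664
gripper_force: 35.0
```

```bash
python3 - <<'E'
from h import *
to(588,146,34,.005)
E
```

```text
t 28.65 tcp [587.6 146.   52.6] ydir 0.0068 tilt 0.0005 grip 58.5mm F 35.0 ft [ 1.3 -4.1 -0.1] j6 0.04
shift tool mm [-0.   0.4 18.6] rz 0.0018
```

Request:
jog_arm(motion=[[[0,0,0,0,0.0003,0.004,0],[0,0,0,0,0,0.004,0],[0,0,0,0,0,0.004,0],[0,0,0,0,0,0.003,0],[0,0,0,0,0,0,0]]])

```text
time: 29.28
tcp_pos: [0.5872, 0.1461, 0.037]
tool_rot: [-0.0, 0.705, 0.71, -0.001]
ft_force: [1.3, -5.9, -1.3]
grip_width: 0.67
gripper_force: 35.0
```

```bash
python3 - <<'E'
from h import *
to(588,146,34,.005)
E
```

```text
t 29.27 tcp [587.2 146.1  37. ] ydir 0.0068 tilt 0.0013 grip 59.0mm F 35.0 ft [ 1.3 -5.9 -1.3] j6 0.04
shift tool mm [-0.1  0.8  3. ] rz 0.0018
```

Request:
jog_arm(motion=[[[0,0,0,0,0,0.002,0],[0,0,0,0,0,0.002,0],[0,0,0,0,0,0,0]]])

```text
time: 29.65
tcp_pos: [0.5873, 0.146, 0.0339]
tool_rot: [-0.0, 0.705, 0.71, -0.001]
ft_force: [-2.1, -6.0, 5.5]
grip_width: 0.669
gripper_force: 35.0
```

```bash
python3 - <<'E'
from h import *
tool()
E
```

```text
t 29.65 tcp [587.3 146.   33.9] ydir 0.0071 tilt 0.0013 grip 58.8mm F 35.0 ft [-2.1 -6.   5.5] j6 0.04
```

Request:
jog_arm(motion=[[[0,0,0,0,0,0,1],[0,0,0,0,0,0,1],[0,0,0,0,0,0,1],[0,0,0,0,0,-0.05,1],[0,0,0,0,0,-0.045,1],[0,0,0,-0.0522,0,0,1],[0,0,0,-0.0522,0,0,1],[0,0,0,-0.0522,0,0,1],[0,0,0,-0.0522,0,0,1],[0,0,0,0,0,0,1]]])

```text
time: 30.9
tcp_pos: [0.5893, -0.0656, 0.1289]
tool_rot: [0.0, 0.706, 0.708, 0.0]
ft_force: [0.0, -0.4, 0.2]
grip_width: 0.995
gripper_force: 0.0
```

```bash
python3 - <<'E'
from h import *
to(588.6,-62.8,36,.007)
E
```

```text
t 30.90 tcp [589.3 -65.6 128.9] ydir 0.0024 tilt 0.0005 grip 87.5mm F 0.0 ft [ 0.  -0.4  0.2] j6 -0.31
shift tool mm [ 2.8 -0.7 92.9] rz -0.0046
```

Request:
jog_arm(motion=[[[0,0,0,0.0012,0,0.05,1],[0,0,0,0,0,0.03,1],[0,0,0,0,0,0.012,1],[0,0,0,0,0,0,1],[0,0,0,0,0,0,0],[0,0,0,0,0,0,0],[0,0,0,0,0,0,0],[0,0,0,0,0,0,0]]], grip_force=40)

```text
time: 31.9
tcp_pos: [0.5888, -0.0613, 0.0377]
tool_rot: [-0.0, 0.705, 0.71, -0.0]
ft_force: [-4.2, -0.2, 4.8]
grip_width: 0.645
gripper_force: 40.0
```

```bash
python3 - <<'E'
from h import *
to(588.6,-62.8,36,.007); print(status.state()["ft_torque"].round(2))
E
```

```text
t 31.90 tcp [588.8 -61.3  37.7] ydir 0.0071 tilt 0.0009 grip 56.7mm F 40.0 ft [-4.2 -0.2  4.8] j6 -0.31
shift tool mm [-1.5 -0.2  1.7] rz 0.0001
[-0.06  0.83  0.06]
```

Request:
jog_arm(motion=[[[0,0,-0.1745,0,0,0,0],[0,0,-0.1745,0,0,0,0],[0,0,-0.1745,0,0,0,0],[0,0,0,0,0,0,0]]])

```text
time: 32.4
tcp_pos: [0.5881, -0.0615, 0.0376]
tool_rot: [-0.001, 0.496, 0.868, -0.001]
ft_force: [-6.2, -1.2, 8.2]
grip_width: 0.647
gripper_force: 40.0
```

```bash
python3 - <<'E'
from h import *
tool(); print(status.state()["ft_torque"].round(2))
g=grab("scene"); cv2.imwrite("pics/col.png",cv2.resize(g["frame"][180:300,260:400,::-1],None,fx=5,fy=5,interpolation=cv2.INTER_CUBIC))
E
```

```text
t 32.40 tcp [588.1 -61.5  37.6] ydir 0.5325 tilt 0.0023 grip 56.9mm F 40.0 ft [-6.2 -1.2  8.2] j6 -0.84
[-0.21  1.14 -0.01]
```

View pics/col.png

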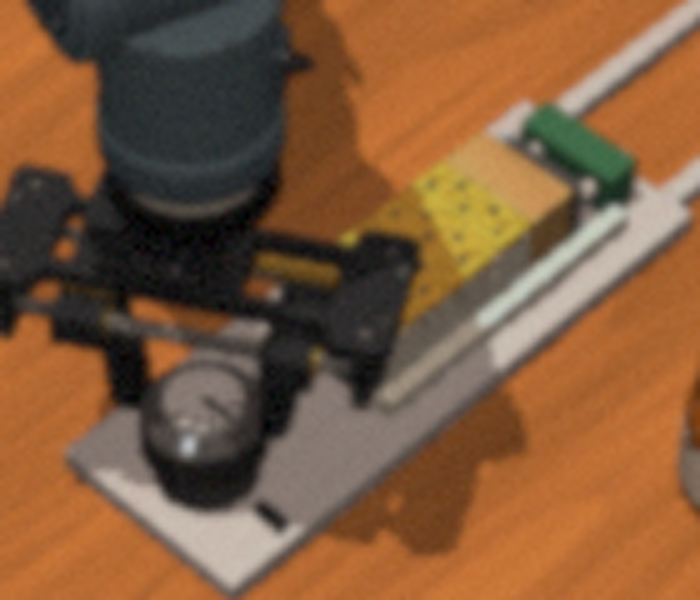

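The crop shows the collar rib moved from the left (about (140,440)) to (188,442), nearer the pointer at (270,515). So the collar turns with the gripper, and the dies plus spacer look flush. Continuing the turn.

Request:
jog_arm(motion=[[[0,0,-0.1745,0,0,0,0],[0,0,-0.1745,0,0,0,0],[0,0,-0.1745,0,0,0,0],[0,0,0,0,0,0,0]]])

```text
time: 32.95
tcp_pos: [0.5877, -0.0619, 0.0376]
tool_rot: [-0.001, 0.255, 0.967, -0.001]
ft_force: [-8.0, -1.8, 9.0]
grip_width: 0.644
gripper_force: 40.0
```

Request:
jog_arm(motion=[[[0,0,-0.1745,0,0,0,0],[0,0,-0.1745,0,0,0,0],[0,0,-0.1745,0,0,0,0],[0,0,0,0,0,0,0]]])

```text
time: 33.45
tcp_pos: [0.5875, -0.0625, 0.0376]
tool_rot: [-0.002, -0.004, 1.0, -0.001]
ft_force: [-8.4, -4.3, 8.9]
grip_width: 0.642
gripper_force: 40.0
```

```bash
python3 - <<'E'
from h import *
tool(); print(status.state()["ft_torque"].round(2))
g=grab("scene"); cv2.imwrite("pics/col2.png",cv2.resize(g["frame"][180:300,260:400,::-1],None,fx=5,fy=5,interpolation=cv2.INTER_CUBIC))
E
```

```text
t 33.45 tcp [587.5 -62.5  37.6] ydir 1.5796 tilt 0.0041 grip 56.5mm F 40.0 ft [-8.4 -4.3  8.9] j6 -1.88
[-0.88  1.56  0.  ]
```

View pics/col2.png

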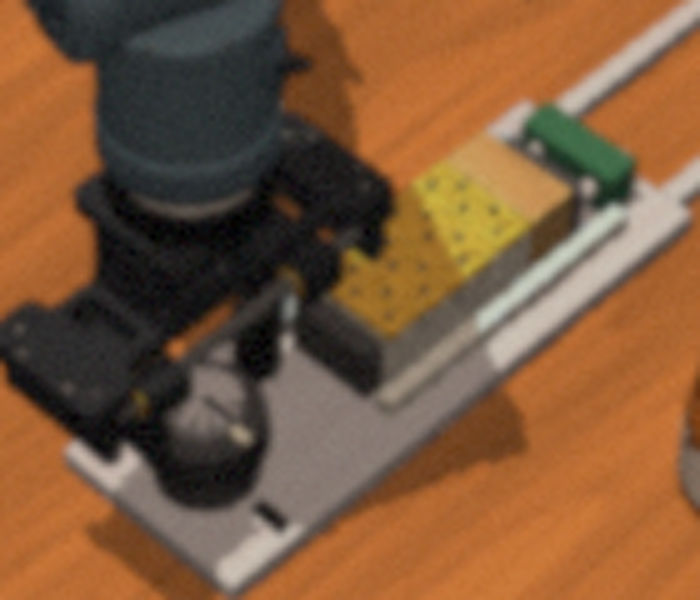

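The crop shows the rib at (242,437), in line with the barrel's long line (205,400)–(228,415). Now I'll release, retreat and check everything.

Request:
jog_arm(motion=[[[0,0,0,0,0,0,1],[0,0,0,0,0,0,1],[0,0,0,0,0,0,1],[0,0,0,0,0,-0.05,1],[0,0,0,0,0,-0.05,1],[0,0,0,0,0,-0.05,1],[0,0,0,0.05,-0.03,0,1],[0,0,0,0.05,-0.03,0,1],[0,0,0,0.05,-0.03,0,1],[0,0,0,0.03,-0.03,0,1]]])

```text
time: 34.75
tcp_pos: [0.4082, -0.1826, 0.1869]
tool_rot: [0.0, -0.003, 1.0, -0.0]
ft_force: [0.6, -0.8, 1.1]
grip_width: 1.003
gripper_force: 0.0
```

Request:
jog_arm(motion=[[[0,0,0,0,-0.06,0,1],[0,0,0,0,-0.06,0,1],[0,0,0,0,-0.06,0,1],[0,0,0,0,0,0,1]]])

```text
time: 35.25
tcp_pos: [0.4106, -0.366, 0.1866]
tool_rot: [0.0, -0.001, 1.0, -0.0]
ft_force: [-0.2, 1.5, 0.2]
grip_width: 0.997
gripper_force: 0.0
```

```bash
python3 - <<'E'
from h import *
tool()
f=grab("top"); dies(f)
im=f["frame"].astype(int)
p=proj(f,[.5855,-.0628,.06])[0]; x0,y0=(p-22).astype(int)
h=cv2.cvtColor(f["frame"],cv2.COLOR_RGB2HSV)
c=plane(f,[p],.062)[0]
# white pixels in the ring annulus r 21..29 mm at z .062
u,v=np.meshgrid(np.arange(x0,x0+44),np.arange(y0,y0+44)); uv=np.c_[u.ravel(),v.ravel()]
P=plane(f,uv,.062); d=(P[:,:2]-[.5853,-.0628])*1000; r=np.hypot(*d.T); val=im[uv[:,1],uv[:,0]].sum(1)
s=(r>22)&(r<27); i=np.argsort(-val*s)[:10]
for k in i: print(d[k].round(1), val[k])
a=cv2.resize(f["frame"][200:300,210:370,::-1],None,fx=5,fy=5,interpolation=cv2.INTER_CUBIC); cv2.imwrite("pics/end.png",a)
E
```

```text
t 35.25 tcp [ 410.6 -366.   186.6] ydir 1.5734 tilt 0.0008 grip 87.8mm F 0.0 ft [-0.2  1.5  0.2] j6 -2.52
[587.8  83.8 105.7  60.1 -89.7]
[26.5  0.3] 587
[24.2  0.5] 567
[24.  -1.7] 524
[26.3 -1.9] 497
[26.7  2.5] 410
[21.3 -5.9] 376
[21.1 -8.1] 351
[22.1  3. ] 348
[24.4  2.7] 338
[23.8 -3.9] 306
```

View pics/end.png

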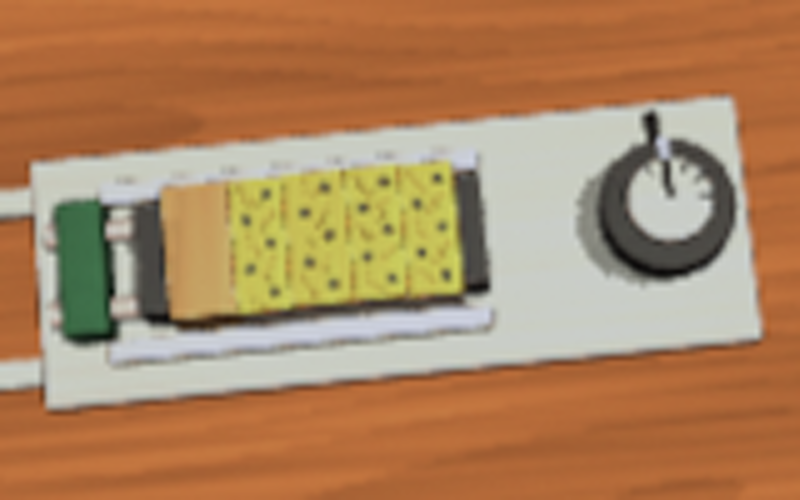

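The top crop shows the four dies and the spacer butted together across the channel, about 130 mm in all, with the white rib at (663,148) right opposite the black pointer at (651,125). The arm is clear, so I'm handing in.

```bash
python3 -c "
from workcell import ctrl
print(ctrl.close_job())"
```

```text
the job is handed in; nothing more can be done
None
```

The job is handed in, with no verdict returned: all four dies and the 30 mm spacer are fully down against the sprung jaw (pushed back about 2 mm, judging by the force felt), the collar's white rib is opposite the pointer, and I moved nothing else.

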